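Hang the round rind stamp on the carousel

ROBOT

A 6-joint arm with a two-finger parallel gripper is mounted at the origin on a cart in front of the work surface, level with it; the furniture and walls round the work are solid. World frame = base frame: x ahead of the robot, y to its left, z up, the work surface at z = 0. Lengths are in m, angles in degrees, forces in N, time in s.
With the tool pointing down it reaches from about 0.4 to 0.825 m from the base axis. Payload 7 kg.
Tool frame: the origin (TCP) lies at the very end of the fingers, on their centre line; the grasp point (between the pads) lies 19 mm behind it; z points along the fingers, y is the direction in which the jaws open and shut (so a half turn about z gives the same grasp; the last joint's range is limited). The gripper opens to 88 mm and grips with 3 to 60 N. Pads are 19 mm wide; open, the fingers measure 130 mm over their backs; the gripper's body (78 mm by 193 mm) begins 47 mm behind the grasp point.
Start: joints at [-57.806, 20.546, 0.682, 0, -70.136, -16.507], TCP at [0.182, -0.65, 0.227] pointing down, gripper open.
Joint ranges: [-176.03, 176.03], [-82.01, 121.73], [-58.28, 71.71], [-173.87, 95.51], [-174.79, -0.11], [-173.66, 173.66]. Speed limits (degrees/s): [136.94, 136.94, 172.46, 180, 180, 180].

INTERFACE

Orientations are given as [roll, pitch, yaw] about the fixed x, y, z axes, in that order (R = Rz(yaw) Ry(pitch) Rx(roll)).
In Python, from plant import ctrl, snapshot, workorder gives the robot as it stands. The module is installed in compiled form; this text tells all that it offers.
- The arm moves only by the shell command python3 -m creep 'ROWS'. ROWS is JSON, a list of rows, each a list of 5 numbers: the shift along the tool's x, y, z scaled (see below), then the turn about the tool's z scaled (see below), then the finger opening in mm, from 0 to 87.6. A call has exactly 8 rows; each row is the pose to reach, as a shift and turn from the pose commanded when the call began, along the tool's axes at that moment, turning the shorter way round; what a row does not reach only later rows make up. The controller multiplies each number of a shift by 0.1 m and each number of a turn by 180 degrees. A row lasts 1/12 s, in which the tool goes at most 41.7 mm and 7.16 degrees, less where a joint would pass 70% of its speed; a pose out of reach is approached as far as the arm can. A call with a number of a shift or a turn outside -1 to 1 is refused whole. A call with a gripper value outside its range is refused whole. The fingers move at their own pace and stop on an object; the grip force is fixed at half the most. Time passes only in rows, so rows that repeat a pose let the fingers close, or fill a call up. It gives the time, the measured TCP pose, the force and the opening at its end, in the units of the state.
- ctrl.get_obs(): the state, without advancing time (a new reading comes with each control period).
- snapshot(name): name is "scene" or "top" or "wrist"; returns a dict with "img" (400x640x3 uint8, blue, green, red), "camera_matrix" (3x3 intrinsics, pixels), "xyz" and "rotation" of the camera in the world. Camera axes: x right, y up, looking along -z (the intrinsics and any distortion apply to the point x, -y, -z); pixel columns grow to the right and rows downward; lengths in m; the calibration is good to about 2 mm. A picture is of the moment at which its call begins. There is no depth.
- workorder.close_job(): hands the job in, once; it reports no verdict.
The state is a dict: "clock": time; "joint_pos": joint angles; "qvel": joint speeds; "tau": joint torques, N m; "tool_pos": TCP position; "orientation": TCP orientation; "force": force on the tool from outside, world axes, zero at the start; "moment": the same for the moment, N m; "opening": finger opening in m.
Only numpy, scipy, OpenCV 4.12 (cv2) and the standard library are available. Lean on these libraries where they do the work, as an engineer would, in place of code of your own. Each camera call takes 0.05 s, during which the arm holds its last target.

TASK

Put the round cheese-rind stamp away: first turn the stamp carousel (the wooden bar on top is its grip) until its one free hook points over the nose of the base plate. Then pluck the round-footed stamp straight up out of its tray pocket and hang it upright on that free hook by its collar, leaving the other stamps and the two loose cheeses standing where they are.

Things in the scene. Friction and masses are not known exactly. Their poses are not given: they have to be found in the camera images.
- stamp_round: The stamp to hang: loose hand stamp standing upright in a tray pocket, 102 mm tall, 0.15 to 0.31 kg. Round steel foot 58 mm across, 16 mm high; neck 12 mm across (16 to 48 mm above the underside); flat collar 36 mm across (48 to 56 mm); wooden handle 28 mm across (56 to 102 mm), gripped from above. Origin: centre of the underside; z up along the handle.
- stamp_collar (a point): Point on the round stamp's axis at the underside of its collar, 48 mm above the stamp's underside, 54 mm below the top of its handle.
- stamp_square: Bystander stamp, loose, in another pocket: same neck, collar and handle, but a square foot 42 x 42 mm. Origin: centre of the underside.
- stamp_bar: Bystander stamp, loose, in another pocket: same neck, collar and handle, but a narrow oblong foot 54 x 24 mm. Origin: centre of the underside.
- tray: Fixed wooden pocket tray, 88 x 270 x 20 mm, with three round pockets 66 mm across and 12 mm deep (pocket floor 8 mm above the counter), one in its middle and one 88 mm to either side along its own y; any stamp may stand in any pocket. Origin: centre of the underside; y along its length.
- carousel: Fixed base of the stamp carousel: round grey plate 150 mm across, with a nose 22 mm wide that sticks out to 113 mm from the axis along the base's own -x (roughly towards the robot). Origin: underside of the plate, on the vertical turning axis; its -x points along the nose.
- turn (a joint): Angle of the carousel's turning head (rad), counter-clockwise positive seen from above. 0: the free hook points exactly over the nose. It starts between 0.5 and 1.2, is moderately stiff (0.12 N m) and stays where it is left. Four hooks at right angles; the three others carry stamps that are fixed to the head; their handles reach 184 mm above the counter.
- turn_bar (a point): Wooden turning bar on top of the head, on the turning axis: 56 mm long, 14 mm thick, 34 mm high (186 to 220 mm above the counter). The bar lies square to the direction of the free hook. The point is its top centre; its frame turns with the head, -x towards the free hook.
- free_hook (a point): Seat of the free hook, 87 mm from the turning axis, 130 mm above the counter: centre of a hung stamp's collar underside. Level fork: prongs 10 mm wide, 8 mm thick, 20 mm slot between them, open outward and closed 67 mm from the axis. A neck enters the slot from outside, collar above the end lips, then the collar is lowered behind the lips. -x points outward along the slot, turning with the head.
- crottin: Bystander: loose drum-shaped cheese, 62 x 63 x 72 mm, standing left of the tray. Origin: centre of the underside.
- crottin_b: Bystander: a second loose drum-shaped cheese, 63 x 61 x 72 mm, behind the first. Origin: centre of the underside.
- hook_mouth (a point): Outer end of the free hook, between the prong ends, 115 mm from the turning axis, at prong-top height (130 mm above the counter). Here each prong has an upturned lip that rises 8 mm above the prong top and is 6 mm thick (109 to 115 mm from the axis).

How it is judged (in metres and radians):
On the way, in this order (a step that is already met when the one before it is completed fails the run):
1. the carousel is turned until the free hook points over the nose (within 0.2 rad), while the round stamp still stands in its pocket (value of joint turn between -0.2 and 0.2 rad and height (world z) of stamp_round below 0.02 m), for 0.2 s.
2. the round stamp is lifted clear of the tray, upright (height (world z) of stamp_round above 0.04 m and angle between stamp_round's own z axis and vertical below 0.35 rad), for 0.1 s.
At the end, for the whole second after the job is handed in: The round stamp hangs released, upright (0.15 rad) and still, its collar on the free hook's seat (12 mm level, 5 mm in height), the free hook over the nose within 0.25 rad; the other stamps within 15 mm and the cheeses within 20 mm of where they stood, upright (0.2 rad) (horizontal distance between stamp_collar and free_hook below 0.012 m and z of stamp_collar in the frame of free_hook between -0.005 and 0.005 m and angle between stamp_round's own z axis and vertical below 0.15 rad and linear speed of stamp_round below 0.03 m/s and value of joint turn between -0.25 and 0.25 rad and distance of each of stamp_square, stamp_bar from where it was at the start of the episode below 0.015 m and angle between each of stamp_square, stamp_bar, crottin, crottin_b's own z axis and vertical below 0.2 rad and distance of each of crottin, crottin_b from where it was at the start of the episode below 0.02 m); the robot touches nothing.
It fails at once if another stamp is knocked over or taken out of its pocket (distance of any of stamp_square, stamp_bar from where it was at the start of the episode above 0.03 m).
It fails at once if a loose cheese is knocked away (distance of any of crottin, crottin_b from where it was at the start of the episode above 0.04 m).
It also fails if it takes over 58 s, if anything falls off the work surface, if the arm or the gripper's body presses on something with over 40 N, if the wrist force passes 120 N, or if a joint passes its speed limit or range.

## Working session

There is one attempt and no reset: what is moved stays moved. The work goes in short steps, Python scripts to look and compute and a shell command to move; the robot and the scene stay as the last step left them, time stands still between calls to the robot, and variables do not carry over. Pictures are saved under pics/ and viewed, and the job is handed in when it is done.

```bash
mkdir -p pics; python3 - <<'E'
from plant import ctrl,snapshot
import cv2
print(ctrl.get_obs())
for n in ["scene","top","wrist"]:
    s=snapshot(n); cv2.imwrite(f"pics/{n}0.png",s["img"]); print(n,s["camera_matrix"],s["xyz"],s["rotation"],[k for k in s])
E
```

```text
{'clock': 0.0, 'joint_pos': array([-5.78048507e+01,  2.05905308e+01,  6.33989049e-01, -1.81620946e-02,
       -7.01363283e+01, -1.65068965e+01]), 'qvel': array([ 0.01123938,  0.05738832, -0.03221343, -0.10868813,  0.03762246,
        0.09356984]), 'tau': array([-8.37750595e-04, -5.82717562e+01,  2.93049717e+01,  6.99720427e+00,
        6.77498057e-03, -1.20564591e-04]), 'tool_pos': array([ 0.18235324, -0.6493967 ,  0.22564069]), 'orientation': array([ 1.79906106e+02, -1.00195819e-02, -1.64317924e+02]), 'force': array([ 0.5744989 , -0.05365396,  0.19496016]), 'moment': array([ 0.01002924, -0.01620293,  0.0346892 ]), 'opening': 0.08793218139816794}
scene [[409.74999871   0.         319.16679549]
 [  0.         409.74999871 199.8442808 ]
 [  0.           0.           1.        ]] [-0.46003735  0.64850368  0.90115151] [  56.00068777   -0.54213787 -119.08833414] ['img', 'camera_matrix', 'xyz', 'rotation']
top [[503.89492036   0.         311.1943664 ]
 [  0.         503.89492036 203.75071958]
 [  0.           0.           1.        ]] [0.13013041 0.09820033 1.86271179] [ 13.36387886  -0.39706637 -87.41770379] ['img', 'camera_matrix', 'xyz', 'rotation']
wrist [[328.89193308   0.         321.97314078]
 [  0.         328.89193308 198.31311184]
 [  0.           0.           1.        ]] [ 0.11142204 -0.66971892  0.38304344] [-1.60037932e+01 -4.23738946e-02  1.05663155e+02] ['img', 'camera_matrix', 'xyz', 'rotation']
```

View pics/scene0.png

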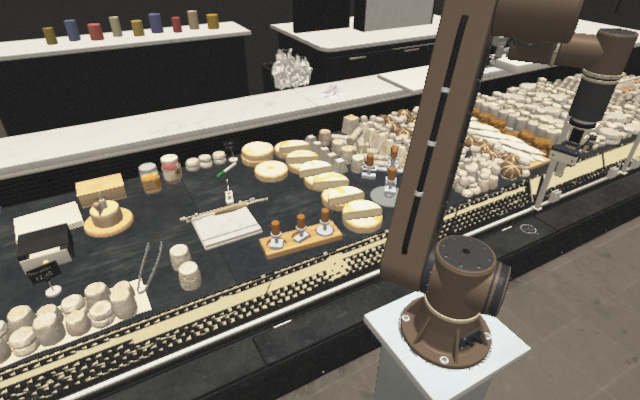

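View pics/top0.png

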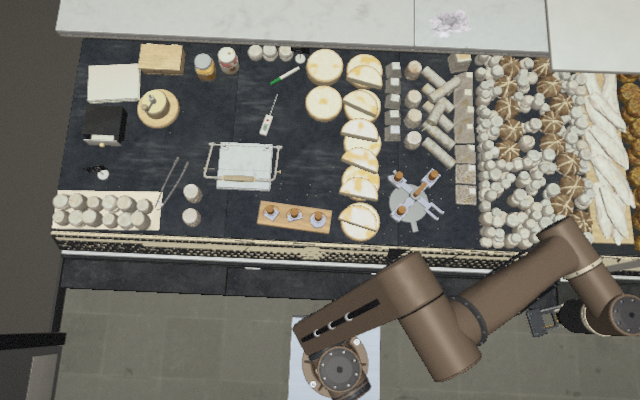

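View pics/wrist0.png

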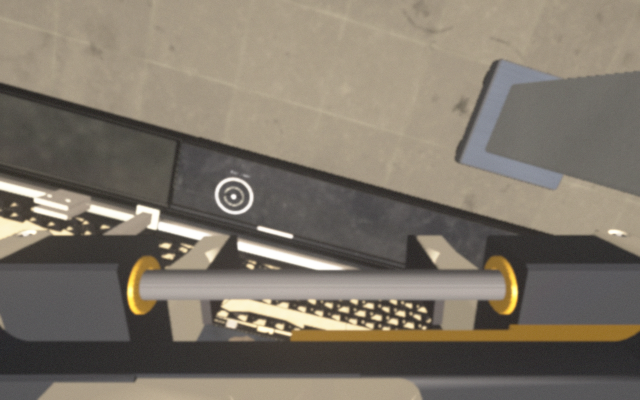

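```bash
cat > h.py <<'E'
import numpy as np,cv2
from scipy.spatial.transform import Rotation as R
from plant import ctrl,snapshot
def ray(s,u,v):
    K=s["camera_matrix"]; d=np.array([(u-K[0,2])/K[0,0],-(v-K[1,2])/K[1,1],-1.0])
    return np.array(s["xyz"]),R.from_euler('xyz',s["rotation"],degrees=True).as_matrix()@d
def at(s,u,v,z):
    o,d=ray(s,u,v); return o+d*(z-o[2])/d[2]
def proj(s,p):
    K=s["camera_matrix"]; q=R.from_euler('xyz',s["rotation"],degrees=True).as_matrix().T@(np.array(p)-s["xyz"])
    return K[0,0]*q[0]/-q[2]+K[0,2],K[1,1]*q[1]/q[2]+K[1,2]
def crop(s,x0,y0,x1,y1,k,name):
    cv2.imwrite("pics/"+name,cv2.resize(s["img"][y0:y1,x0:x1],None,fx=k,fy=k,interpolation=cv2.INTER_CUBIC))
E
python3 - <<'E'
from h import *
s=snapshot("top"); crop(s,370,150,460,240,6,"t_car.png"); crop(s,245,190,345,240,8,"t_tray.png")
s=snapshot("scene"); crop(s,350,130,430,210,7,"s_car.png"); crop(s,250,195,350,260,8,"s_tray.png")
E
```

```text
(no output)
```

View pics/t_car.png

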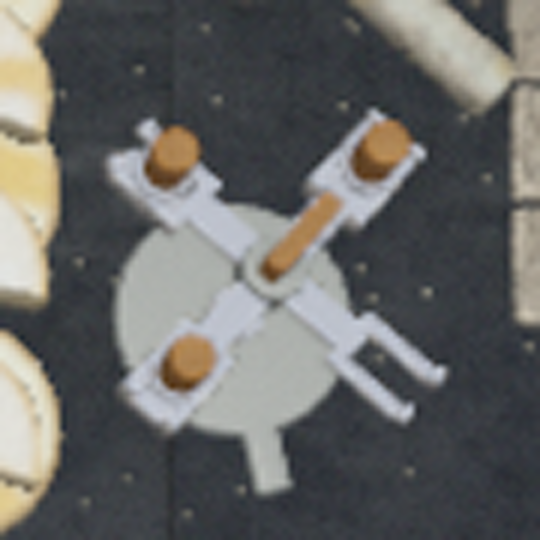

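View pics/t_tray.png

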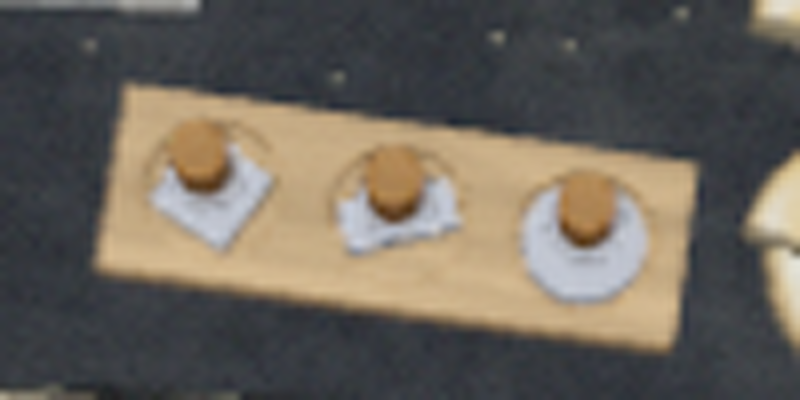

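View pics/s_tray.png

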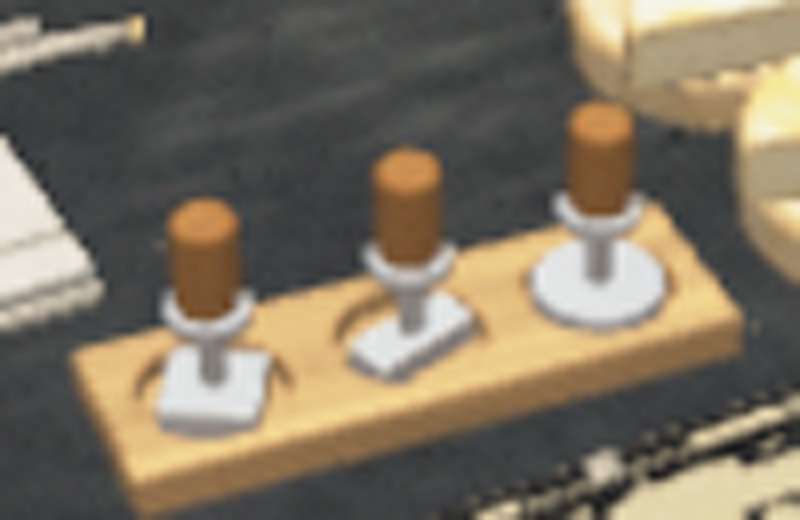

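View pics/s_car.png

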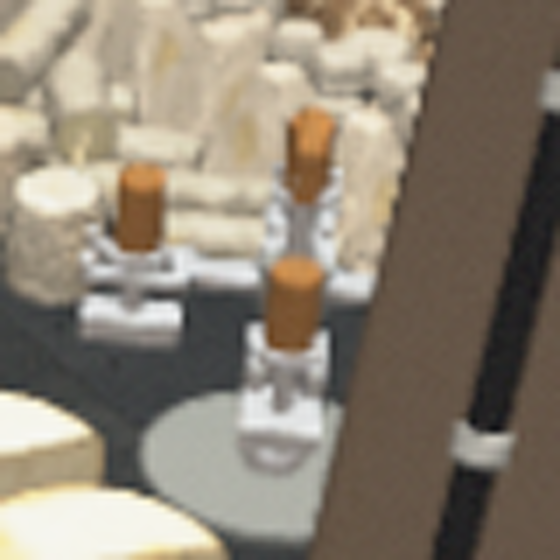

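```bash
python3 - <<'E'
from h import *
t=snapshot("top"); s=snapshot("scene")
f=lambda u,v,x0,y0,k:((u+.5)/k-.5+x0,(v+.5)/k-.5+y0)
c=lambda u,v,z:at(t,*f(u,v,370,150,6),z)[:2].round(4)
print("plate",c(232,319,.008),"nose tip",c(272,490,.008))
print("bar",c(303,232,.22),"ends",c(270,268,.22),c(334,198,.22))
print("lips",c(440,372,.138),c(403,410,.138), "slot closed",c(362,345,.13))
for u,v in((384,140),(174,146),(191,352)): print("handle",c(u,v,.184))
T=lambda u,v,z:at(t,*f(u,v,245,190,8),z)[:2].round(4)
S=lambda u,v,z:at(s,*f(u,v,250,195,8),z)[:2].round(4)
for u,v in((199,142),(394,170),(587,195)): print("tray h",T(u,v,.11))
for u,v in((204,215),(408,166),(602,119)): print("tray h S",S(u,v,.11))
print("round foot",T(585,240,.024),S(598,282,.024))
print("tray corners",[T(u,v,.02) for u,v in((124,84),(698,160),(670,352),(94,270))])
E
```

```text
plate [ 0.592  -0.2621] nose tip [ 0.4834 -0.2871]
bar [ 0.5915 -0.2609] ends [ 0.5697 -0.2422] [ 0.6123 -0.2785]
lips [ 0.5334 -0.3586] [ 0.5096 -0.3367] slot closed [ 0.5494 -0.315 ]
handle [ 0.6592 -0.3161]
handle [ 0.6498 -0.1942]
handle [ 0.5277 -0.2045]
tray h [0.5267 0.253 ]
tray h [0.5179 0.1655]
tray h [0.5106 0.0792]
tray h S [0.5203 0.2559]
tray h S [0.5112 0.1692]
tray h S [0.5024 0.0829]
round foot [0.5078 0.0783] [0.5022 0.0833]
tray corners [array([0.5733, 0.298 ]), array([0.5493, 0.0269]), array([0.4575, 0.0366]), array([0.4838, 0.3058])]
```

```bash
cat > d.py <<'E'
import sys
from h import *
o=ctrl.get_obs(); p=np.array(list(map(float,sys.argv[1:4]))); yaw=float(sys.argv[4])
Rm=R.from_euler('xyz',o["orientation"],degrees=True).as_matrix()
Rt=R.from_euler('xyz',[180,0,yaw],degrees=True).as_matrix()
# nominal tool-down frame
print("t",round(o["clock"],2),"pos",o["tool_pos"].round(4),"ori",o["orientation"].round(2),"open",round(o["opening"],4),"F",o["force"].round(1))
print("shift/0.1",(Rm.T@(p-o["tool_pos"])/0.1).round(3),"turn/180",round(R.from_matrix(Rm.T@Rt).as_rotvec()[2]/np.pi,4))
E
python3 d.py 0.5918 -0.2615 0.30 -40
```

```text
t 0.35 pos [ 0.1824 -0.6498  0.2263] ori [ 179.98   -0.   -164.31] open 0.0875 F [-0.4  0.2 -0.7]
shift/0.1 [-4.991  2.631 -0.736] turn/180 -0.6906
```

```bash
python3 -m creep '[[-0.1,0.05,-0.2,-0.03,87],[-0.3,0.15,-0.4,-0.07,87],[-0.5,0.25,-0.6,-0.11,87],[-0.7,0.35,-0.75,-0.15,87],[-0.85,0.45,-0.75,-0.19,87],[-1,0.5,-0.75,-0.23,87],[-1,0.55,-0.75,-0.26,87],[-1,0.55,-0.75,-0.28,87]]'; python3 d.py 0.5918 -0.2615 0.30 -40
```

```text
clock: 1.02
tool_pos: [0.2647, -0.5688, 0.302]
orientation: [-180.0, 0.0, -113.5]
force: [-0.7, -0.4, -0.1]
opening: 0.0872
t 1.02 pos [ 0.2647 -0.5688  0.302 ] ori [-179.96    0.   -113.51] open 0.0872 F [-0.7 -0.4 -0.1]
shift/0.1 [-4.122 -1.774  0.021] turn/180 -0.4084
```

```bash
python3 -m creep '[[-0.2,-0.1,0,-0.03,87],[-0.5,-0.2,0,-0.07,87],[-0.8,-0.35,0,-0.11,87],[-1,-0.45,0,-0.15,87],[-1,-0.45,0,-0.19,87],[-1,-0.45,0,-0.23,87],[-1,-0.45,0,-0.27,87],[-1,-0.45,0,-0.28,87]]'; python3 d.py 0.5918 -0.2615 0.30 -40
```

```text
clock: 1.68
tool_pos: [0.3458, -0.4964, 0.3016]
orientation: [-180.0, -0.0, -63.1]
force: [-0.0, 0.1, 0.4]
opening: 0.087
t 1.68 pos [ 0.3458 -0.4964  0.3016] ori [-180.     -0.    -63.05] open 0.087 F [-0.   0.1  0.4]
shift/0.1 [-0.979 -3.257  0.016] turn/180 -0.1281
```

```bash
python3 d.py 0.5918 -0.2615 0.30 -40 >/dev/null; ls
```

```text
d.py
h.py
pics
```

```bash
python3 -m creep '[[-0.1,-0.2,0,-0.03,87],[-0.2,-0.5,0,-0.07,87],[-0.25,-0.8,0,-0.1,87],[-0.3,-1,0,-0.128,87],[-0.3,-1,0,-0.128,87],[-0.3,-1,0,-0.128,87],[-0.3,-1,0,-0.128,87],[-0.3,-1,0,-0.128,87]]'; python3 d.py 0.5918 -0.2615 0.30 -40
```

```text
clock: 2.35
tool_pos: [0.4212, -0.4256, 0.3016]
orientation: [180.0, -0.0, -40.6]
force: [-0.3, -0.2, 0.5]
opening: 0.0869
t 2.35 pos [ 0.4212 -0.4256  0.3016] ori [179.99  -0.   -40.56] open 0.0869 F [-0.3 -0.2  0.5]
shift/0.1 [ 0.229 -2.356  0.016] turn/180 -0.0031
```

```bash
python3 -m creep '[[0.05,-0.3,0,0,87],[0.1,-0.7,0,0,87],[0.12,-1,0,0,87],[0.12,-1,0,0,87],[0.12,-1,0,0,87],[0.12,-1,0,0,87],[0.12,-1,0,0,87],[0.12,-1,0,0,87]]'; python3 - <<'E'
from h import *
for n in ["wrist","top"]:
    s=snapshot(n); cv2.imwrite(f"pics/{n}1.png",s["img"])
E
python3 d.py 0.5918 -0.2615 0.30 -40
```

```text
clock: 3.02
tool_pos: [0.4949, -0.3579, 0.3017]
orientation: [-180.0, -0.0, -40.6]
force: [0.1, 0.1, -0.0]
opening: 0.087
t 3.12 pos [ 0.495  -0.3577  0.3017] ori [-1.800e+02 -1.000e-02 -4.056e+01] open 0.0872 F [-0.4  0.2  0. ]
shift/0.1 [ 0.11  -1.36   0.017] turn/180 -0.0031
```

View pics/wrist1.png

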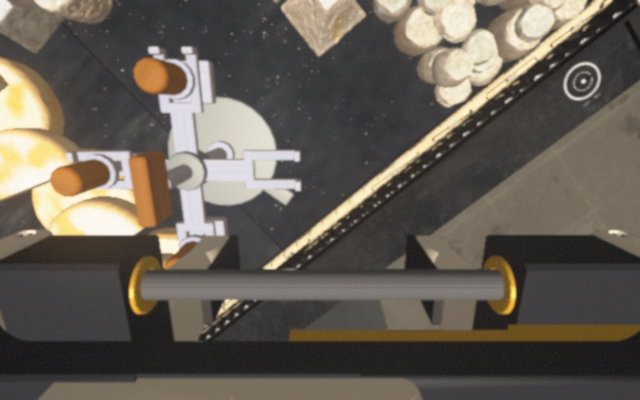

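```bash
python3 - <<'E'
from h import *
s=cv2.imread("pics/wrist1.png"); cv2.imwrite("pics/w1c.png",cv2.resize(s[30:240,30:320],None,fx=2.7,fy=2.7,interpolation=cv2.INTER_CUBIC))
E
```

```text
(no output)
```

View pics/w1c.png

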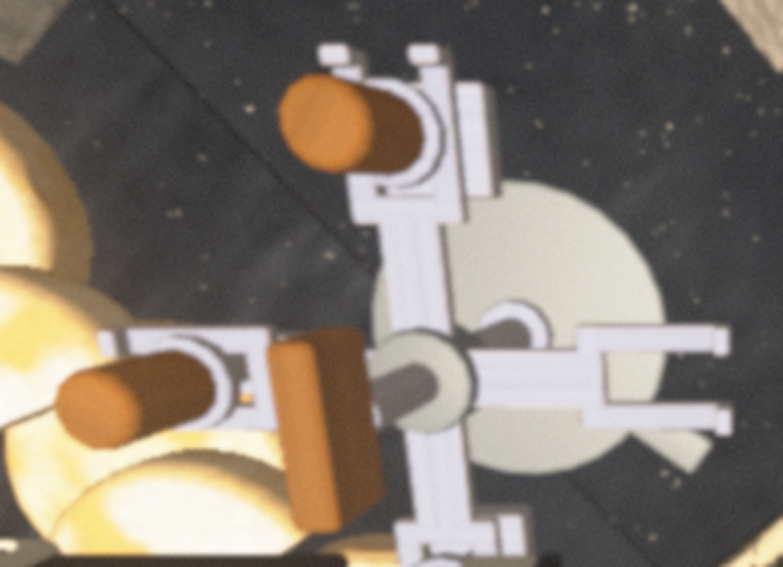

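```bash
python3 - <<'E'
from h import *
s=snapshot("wrist")
c=lambda u,v,z:at(s,(u+.5)/2.7-.5+30,(v+.5)/2.7-.5+30,z)[:2]
a,b=c(293,346,.22),c(319,529,.22); m=(a+b)/2
an=lambda d:np.degrees(np.arctan2(d[1],d[0]))%360
print("bar",m.round(4),an(b-a),np.hypot(*(b-a)))
l=(c(723,333,.138)+c(723,412,.138))/2
print("lip",l.round(4),an(l-m))
h1=c(100,410,.184);h2=c(325,122,.184);print(h1.round(4),h2.round(4),an(m-h1),an(h2-m)+90,np.hypot(*(h1-m)),np.hypot(*(h2-m)))
n=c(701,456,.01);print("nose",n.round(4),an(n-m),np.hypot(*(n-m)))
# plate: edges
print("plate right/bottom/top",c(665,330,.01).round(4),c(530,474,.01).round(4),c(515,180,.01).round(4))
E
```

```text
bar [ 0.591  -0.2623] 138.7234336085174 0.05272608850833877
lip [ 0.5219 -0.3483] 231.24920316729285
[ 0.646  -0.1985] [ 0.6568 -0.3179] 229.23300717094455 409.76249823293176 0.08425647794429872 0.08615616832847026
nose [ 0.4844 -0.2871] 193.09578603171863 0.1094670631337231
plate right/bottom/top [ 0.5454 -0.3177] [ 0.5359 -0.2117] [ 0.6457 -0.3119]
```

```bash
python3 -m creep '[[0.05,-0.3,0,0,87],[0.08,-0.7,0,0,87],[0.1,-1,0,0,87],[0.1,-1,0,0,87],[0.1,-1,0,0,87],[0.1,-1,0,0,87],[0.1,-1,0,0,87],[0.1,-1,0,0,87]]'; python3 d.py 0.5915 -0.262 0.196 -40
```

```text
clock: 3.83
tool_pos: [0.5676, -0.2882, 0.3018]
orientation: [-180.0, -0.0, -40.5]
force: [-0.6, 0.0, -0.4]
opening: 0.0868
t 3.83 pos [ 0.5676 -0.2882  0.3018] ori [-1.800e+02 -2.000e-02 -4.054e+01] open 0.0868 F [-0.6  0.  -0.4]
shift/0.1 [ 0.011 -0.354  1.058] turn/180 -0.003
```

```bash
python3 -m creep '[[0.01,-0.2,0,-0.003,87],[0.01,-0.354,0.1,-0.003,87],[0.01,-0.354,0.3,-0.003,87],[0.01,-0.354,0.6,-0.003,87],[0.01,-0.354,0.85,-0.003,87],[0.01,-0.354,1,-0.003,87],[0.01,-0.354,1,-0.003,87],[0.01,-0.354,1,-0.003,87]]'; python3 d.py 0.5915 -0.262 0.196 -40
```

```text
clock: 4.5
tool_pos: [0.5915, -0.2611, 0.2007]
orientation: [179.9, 0.1, -39.9]
force: [0.8, -0.6, 0.8]
opening: 0.0871
t 4.5 pos [ 0.5915 -0.2611  0.2007] ori [ 1.7992e+02  9.0000e-02 -3.9940e+01] open 0.0871 F [ 0.8 -0.6  0.8]
shift/0.1 [0.006 0.007 0.047] turn/180 0.0003
```

Close partly narrower, down 4 mm.

```bash
python3 -m creep '[[0.01,0.01,0.05,0,50],[0.01,0.01,0.05,0,30],[0.01,0.01,0.05,0,18],[0.01,0.01,0.05,0,12],[0.01,0.01,0.05,0,10],[0.01,0.01,0.05,0,10],[0.01,0.01,0.05,0,10],[0.01,0.01,0.05,0,10]]'; python3 d.py 0.5915 -0.262 0.196 -77
```

```text
clock: 5.17
tool_pos: [0.5922, -0.2625, 0.1967]
orientation: [-180.0, -0.0, -39.9]
force: [0.0, 0.4, -0.2]
opening: 0.0389
t 5.17 pos [ 0.5922 -0.2625  0.1967] ori [-1.7999e+02 -1.0000e-02 -3.9930e+01] open 0.0389 F [ 0.   0.4 -0.2]
shift/0.1 [-0.008  0.     0.007] turn/180 0.2059
```

```bash
python3 -m creep '[[0,0,0,0,10],[0,0,0,0,10],[0,0,0,0,10],[0,0,0,0,10],[0,0,0,0,10],[0,0,0,0,10],[0,0,0,0.015,10],[0,0,0,0.04,10]]'; python3 d.py 0.5915 -0.262 0.196 -77
```

```text
clock: 5.83
tool_pos: [0.5928, -0.2617, 0.1965]
orientation: [-179.9, -0.0, -47.2]
force: [2.2, 2.7, -0.2]
opening: 0.0138
t 5.83 pos [ 0.5928 -0.2617  0.1965] ori [-1.7992e+02 -1.0000e-02 -4.7180e+01] open 0.0138 F [ 2.2  2.7 -0.2]
shift/0.1 [-0.006  0.012  0.005] turn/180 0.1656
```

```bash
python3 -m creep '[[0,0,0,0.03,10],[0,0,0,0.06,10],[0,0,0,0.09,10],[0,0,0,0.12,10],[0,0,0,0.145,10],[0,0,0,0.165,10],[0,0,0,0.165,10],[0,0,0,0.165,10]]'; python3 d.py 0.5915 -0.262 0.196 -77;  python3 - <<'E'
from h import *
for n in ["wrist","top"]:
    s=snapshot(n); cv2.imwrite(f"pics/{n}2.png",s["img"])
    if n=="top": crop(s,370,150,460,240,6,"t_car2.png")
E
```

```text
clock: 6.5
tool_pos: [0.5918, -0.2622, 0.1965]
orientation: [180.0, 0.0, -76.7]
force: [-1.6, 2.5, 1.9]
opening: 0.0139
t 6.5 pos [ 0.5918 -0.2622  0.1965] ori [ 1.7998e+02  3.0000e-02 -7.6720e+01] open 0.0139 F [-1.6  2.5  1.9]
shift/0.1 [-0.003  0.003  0.005] turn/180 0.0015
```

View pics/wrist2.png

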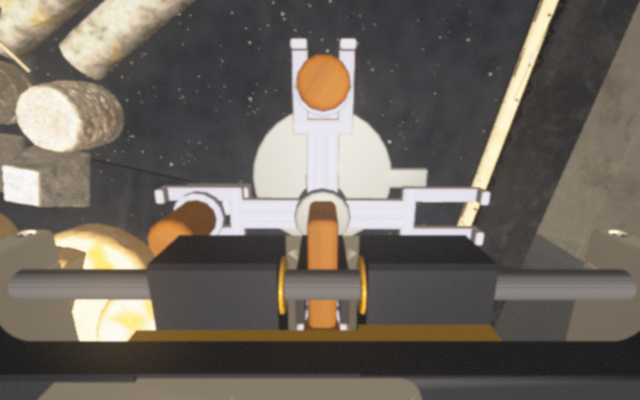

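View pics/t_car2.png

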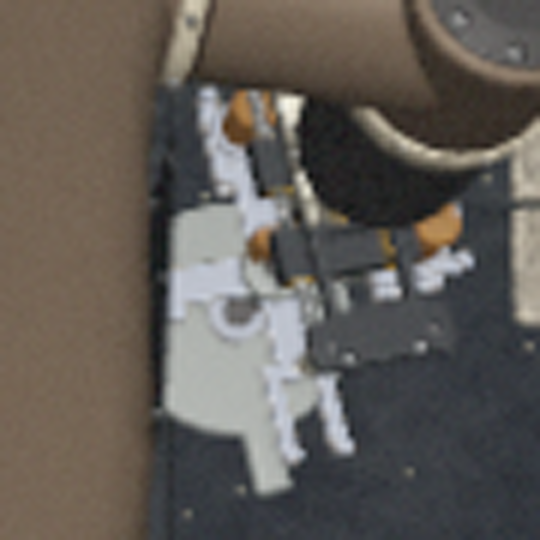

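```bash
python3 -m creep '[[0,0,0,0,30],[0,0,0,0,40],[0,0,0,0,50],[0,0,0,0,60],[0,0,-0.1,0,70],[0,0,-0.3,0,80],[0,0,-0.6,0,87],[0,0,-0.9,0,87]]'; python3 d.py 0.506 0.081 0.196 -95
```

```text
clock: 7.27
tool_pos: [0.5917, -0.2626, 0.2878]
orientation: [179.9, 0.0, -76.8]
force: [0.7, -0.7, -0.3]
opening: 0.0613
t 7.27 pos [ 0.5917 -0.2626  0.2878] ori [ 1.7992e+02  1.0000e-02 -7.6820e+01] open 0.0613 F [ 0.7 -0.7 -0.3]
shift/0.1 [-3.541  0.05   0.919] turn/180 0.101
```

```bash
python3 -m creep '[[-0.2,0,0,0.02,87],[-0.5,0,0,0.04,87],[-0.8,0,0,0.06,87],[-1,0,0,0.08,87],[-1,0,0,0.1,87],[-1,0,0,0.1,87],[-1,0,0,0.1,87],[-1,0,0,0.1,87]]'; python3 d.py 0.506 0.15 0.28 -95;  python3 - <<'E'
from h import *
for n in ["wrist"]:
    s=snapshot(n); cv2.imwrite(f"pics/{n}3.png",s["img"])
E
```

```text
clock: 7.93
tool_pos: [0.5695, -0.1655, 0.2869]
orientation: [-180.0, -0.0, -94.7]
force: [-0.1, 0.1, 0.5]
opening: 0.0871
t 7.93 pos [ 0.5695 -0.1655  0.2869] ori [-1.7998e+02 -1.0000e-02 -9.4730e+01] open 0.0871 F [-0.1  0.1  0.5]
shift/0.1 [-3.092  0.893  0.068] turn/180 0.0015
```

View pics/wrist3.png

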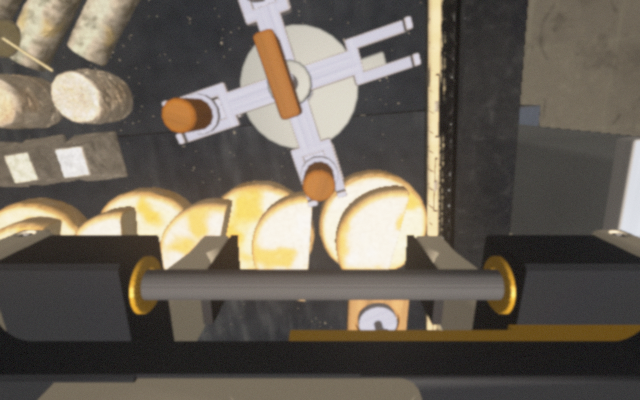

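```bash
python3 - <<'E'
from h import *
s=cv2.imread("pics/wrist3.png"); cv2.imwrite("pics/w3c.png",cv2.resize(s[0:220,150:440],None,fx=2.7,fy=2.7,interpolation=cv2.INTER_CUBIC))
E
```

```text
(no output)
```

View pics/w3c.png

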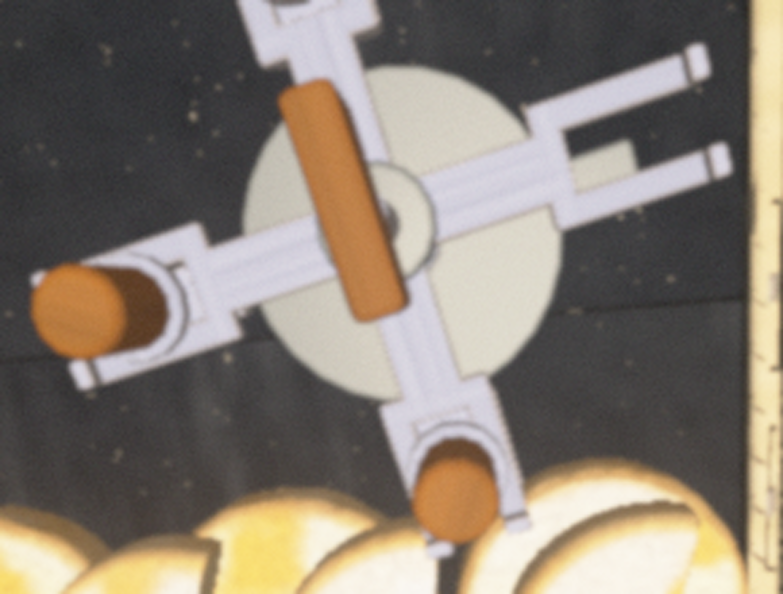

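```bash
python3 - <<'E'
from h import *
s=snapshot("wrist")
c=lambda u,v,z:at(s,(u+.5)/2.7-.5+150,(v+.5)/2.7-.5,z)[:2]
a,b=c(304,90,.22),c(384,310,.22); m=(a+b)/2
an=lambda d:np.degrees(np.arctan2(d[1],d[0]))%360
print("bar",m.round(4),an(b-a)+90,np.hypot(*(b-a)))
l=(c(698,62,.138)+c(720,160,.138))/2
print("lip",l.round(4),an(l-m),np.hypot(*(l-m)))
h1=c(78,311,.184);h2=c(456,493,.184);print(h1.round(4),h2.round(4),an(m-h1),an(h2-m)+90,np.hypot(*(h1-m)),np.hypot(*(h2-m)))
n=c(633,156,.01);print("nose",n.round(4),an(n-m),np.hypot(*(n-m)))
E
python3 -m creep '[[-0.2,0.1,0,0,87],[-0.5,0.2,0,0,87],[-0.8,0.3,0,0,87],[-1,0.4,0,0,87],[-1,0.5,0,0,87],[-1,0.5,0,0,87],[-1,0.5,0,0,87],[-1,0.5,0,0,87]]'
python3 -m creep '[[-0.2,0.1,0,0,87],[-0.5,0.2,0,0,87],[-0.8,0.3,0,0,87],[-1,0.4,0,0,87],[-1,0.4,0,0,87],[-1,0.4,0,0,87],[-1,0.4,0,0,87],[-1,0.4,0,0,87]]'
python3 -m creep '[[-0.2,0,0,0,87],[-0.5,0,0,0,87],[-0.8,0,0,0,87],[-1,0,0,0,87],[-1,0,0,0,87],[-1,0,0,0,87],[-1,0,0,0,87],[-1,0,0,0,87]]'
 python3 d.py 0.506 0.15 0.28 -95;  python3 - <<'E'
from h import *
for n in ["wrist"]:
    s=snapshot(n); cv2.imwrite(f"pics/{n}4.png",s["img"])
E
```

```text
bar [ 0.5908 -0.26  ] 194.49717927640694 0.05183755304699663
lip [ 0.483  -0.2849] 192.98500483503562 0.11058739017244183
[ 0.6742 -0.2411] [ 0.5718 -0.1793] 192.75834389981472 193.2374044063954 0.08552690379414747 0.08286742179241163
nose [ 0.4837 -0.2882] 194.7453680089337 0.11072144181965389
clock: 8.7
tool_pos: [0.5283, -0.062, 0.2866]
orientation: [-180.0, -0.0, -94.9]
force: [-0.2, -0.0, -0.3]
opening: 0.0868
clock: 9.37
tool_pos: [0.4969, 0.0409, 0.2864]
orientation: [180.0, -0.0, -94.9]
force: [-0.0, 0.2, 0.9]
opening: 0.0871
clock: 10.03
tool_pos: [0.5051, 0.1404, 0.2865]
orientation: [180.0, -0.0, -94.9]
force: [0.9, 0.2, 0.0]
opening: 0.0871
t 10.03 pos [0.5051 0.1404 0.2865] ori [ 1.7999e+02 -1.0000e-02 -9.4910e+01] open 0.0871 F [0.9 0.2 0. ]
shift/0.1 [-0.097 -0.001  0.065] turn/180 0.0005
```

View pics/wrist4.png

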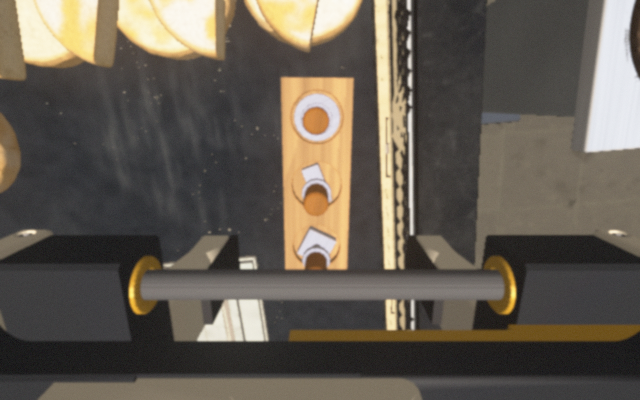

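```bash
python3 - <<'E'
from h import *
s=snapshot("wrist"); crop(s,270,70,370,230,4,"w4c.png")
E
```

```text
(no output)
```

View pics/w4c.png

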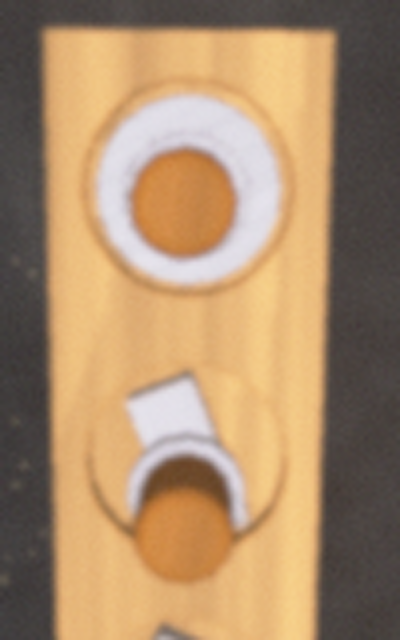

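```bash
python3 - <<'E'
from h import *
s=snapshot("wrist")
c=lambda u,v,z:at(s,(u+.5)/4-.5+270,(v+.5)/4-.5+70,z)[:2].round(4)
print(c(184,202,.11),"foot",c(189,190,.024),"pocket",c(189,186,.02),"bar",c(185,535,.11),"pocket2",c(187,460,.02))
E
python3 d.py 0.5045 0.0815 0.28 -95
```

```text
[0.5069 0.0809] foot [0.507  0.0812] pocket [0.507  0.0801] bar [0.5145 0.1666] pocket2 [0.5156 0.1678]
t 10.18 pos [0.505  0.1406 0.2867] ori [-1.7999e+02  1.0000e-02 -9.4900e+01] open 0.087 F [-0.7  0.1  0.5]
shift/0.1 [ 0.589 -0.046  0.067] turn/180 0.0006
```

```bash
python3 -m creep '[[0.2,0,0,0,87],[0.4,-0.03,0,0,87],[0.595,-0.03,0.1,0,87],[0.595,-0.03,0.4,0,87],[0.595,-0.03,0.7,0,87],[0.595,-0.03,0.9,0,87],[0.595,-0.03,0.9,0,87],[0.595,-0.03,0.9,0,87]]'; python3 d.py 0.507 0.081 0.072 -95
```

```text
clock: 10.85
tool_pos: [0.5027, 0.0812, 0.1965]
orientation: [179.9, -0.1, -94.8]
force: [0.2, 0.2, -0.1]
opening: 0.0871
t 10.85 pos [0.5027 0.0812 0.1965] ori [ 1.7993e+02 -8.0000e-02 -9.4850e+01] open 0.0871 F [ 0.2  0.2 -0.1]
shift/0.1 [-0.003 -0.045  1.245] turn/180 0.0008
```

```bash
python3 -m creep '[[0,-0.02,0.1,0,87],[0,-0.045,0.3,0,87],[0,-0.045,0.5,0,87],[0,-0.045,0.7,0,87],[0,-0.045,0.85,0,87],[0,-0.045,0.95,0,87],[0,-0.045,1,0,87],[0,-0.045,1,0,87]]'; python3 d.py 0.507 0.081 0.072 -95
```

```text
clock: 11.52
tool_pos: [0.5076, 0.0816, 0.0964]
orientation: [180.0, -0.0, -94.8]
force: [-0.4, -1.0, 0.7]
opening: 0.0872
t 11.52 pos [0.5076 0.0816 0.0964] ori [ 1.7999e+02 -1.0000e-02 -9.4830e+01] open 0.0872 F [-0.4 -1.   0.7]
shift/0.1 [0.006 0.005 0.244] turn/180 0.001
```

```bash
python3 -m creep '[[0,0,0.1,0,87],[0,0,0.2,0,87],[0,0,0.24,0,70],[0,0,0.24,0,50],[0,0,0.24,0,35],[0,0,0.24,0,20],[0,0,0.24,0,20],[0,0,0.24,0,20]]'; python3 -m creep '[[0,0,0,0,20],[0,0,0,0,20],[0,0,0,0,20],[0,0,0,0,20],[0,0,0,0,20],[0,0,0,0,20],[0,0,0,0,20],[0,0,0,0,20]]'; python3 d.py 0.507 0.081 0.072 -95
```

```text
clock: 12.18
tool_pos: [0.5076, 0.0816, 0.0729]
orientation: [-180.0, 0.0, -94.8]
force: [0.8, 0.4, 0.6]
opening: 0.0527
clock: 12.85
tool_pos: [0.5073, 0.0815, 0.0726]
orientation: [180.0, -0.0, -94.8]
force: [-0.5, 0.0, 0.9]
opening: 0.0274
t 12.85 pos [0.5073 0.0815 0.0726] ori [179.99  -0.   -94.83] open 0.0274 F [-0.5  0.   0.9]
shift/0.1 [0.005 0.003 0.006] turn/180 0.0009
```

```bash
python3 -m creep '[[0,0,-0.03,0,20],[0,0,-0.08,0,20],[0,0,-0.2,0,20],[0,0,-0.4,0,20],[0,0,-0.6,0,20],[0,0,-0.8,0,20],[0,0,-0.95,0,20],[0,0,-1,0,20]]'; python3 -m creep '[[0,0,-0.1,0.03,20],[0,0,-0.3,0.06,20],[0,0,-0.5,0.09,20],[0,0,-0.7,0.12,20],[0,0,-0.8,0.15,20],[0,0,-0.8,0.19,20],[0,0,-0.8,0.23,20],[0,0,-0.8,0.26,20]]'; python3 d.py 0.38 -0.28 0.24 -167;python3 - <<'E'
from h import *
for n in ["wrist","scene"]:
    s=snapshot(n); cv2.imwrite(f"pics/{n}5.png",s["img"])
E
```

```text
clock: 13.52
tool_pos: [0.5085, 0.0819, 0.1754]
orientation: [-179.8, 0.1, -94.8]
force: [1.2, 0.9, -2.4]
opening: 0.0273
clock: 14.18
tool_pos: [0.507, 0.0814, 0.2521]
orientation: [180.0, -0.0, -142.0]
force: [0.1, 0.3, -2.9]
opening: 0.0272
t 14.18 pos [0.507  0.0814 0.2521] ori [ 1.7997e+02 -3.0000e-02 -1.4202e+02] open 0.0272 F [ 0.1  0.3 -2.9]
shift/0.1 [ 3.225 -2.068  0.121] turn/180 0.1388
```

View pics/wrist5.png

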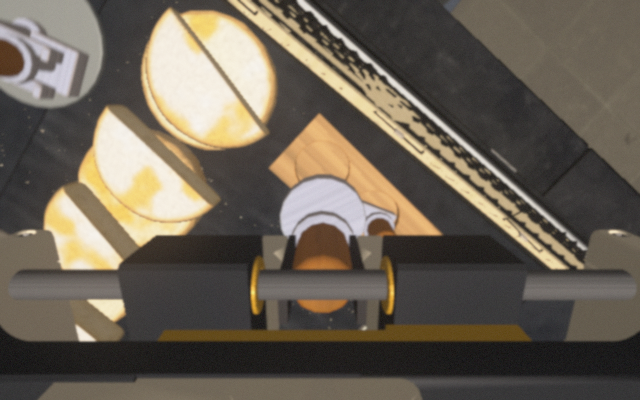

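View pics/scene5.png

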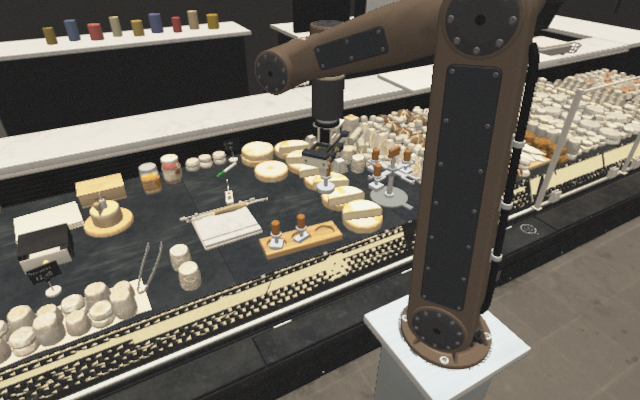

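```bash
python3 -m creep '[[0.1,-0.1,0,0.03,20],[0.3,-0.25,0,0.06,20],[0.5,-0.4,0,0.09,20],[0.7,-0.5,0,0.12,20],[0.9,-0.6,0,0.139,20],[1,-0.7,0,0.139,20],[1,-0.7,0,0.139,20],[1,-0.7,0,0.139,20]]'; python3 d.py 0.43 -0.298 0.245 -167
```

```text
clock: 14.95
tool_pos: [0.4721, -0.0361, 0.2523]
orientation: [180.0, -0.0, -166.6]
force: [-0.2, 0.6, -2.7]
opening: 0.0274
t 14.95 pos [ 0.4721 -0.0361  0.2523] ori [ 1.7999e+02 -1.0000e-02 -1.6656e+02] open 0.0274 F [-0.2  0.6 -2.7]
shift/0.1 [ 1.018 -2.45   0.073] turn/180 0.0024
```

```bash
python3 -m creep '[[0.1,-0.15,0,0,20],[0.2,-0.4,0,0,20],[0.4,-0.7,0,0.002,20],[0.5,-0.9,0,0.002,20],[0.6,-1,0,0.002,20],[0.6,-1,0,0.002,20],[0.6,-1,0,0.002,20],[0.6,-1,0,0.002,20]]'; python3 -m creep '[[0.1,-0.15,0,0,20],[0.2,-0.4,0,0,20],[0.3,-0.7,0,0,20],[0.4,-0.9,0,0,20],[0.42,-1,0,0,20],[0.42,-1,0,0,20],[0.42,-1,0,0,20],[0.42,-1,0,0,20]]'; python3 d.py 0.43 -0.298 0.245 -167;python3 - <<'E'
from h import *
for n in ["wrist","top"]:
    s=snapshot(n); cv2.imwrite(f"pics/{n}6.png",s["img"])
E
```

```text
clock: 15.62
tool_pos: [0.4376, -0.146, 0.2524]
orientation: [180.0, 0.0, -166.9]
force: [0.8, -0.2, -2.9]
opening: 0.0271
clock: 16.28
tool_pos: [0.4191, -0.2526, 0.2524]
orientation: [180.0, -0.0, -167.0]
force: [0.3, -0.2, -2.6]
opening: 0.0272
t 16.28 pos [ 0.4191 -0.2526  0.2524] ori [ 179.98   -0.   -166.96] open 0.0272 F [ 0.3 -0.2 -2.6]
shift/0.1 [-0.004 -0.467  0.074] turn/180 0.0002
```

View pics/wrist6.png

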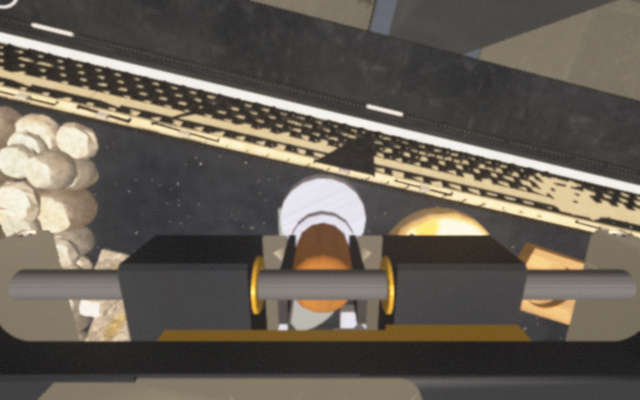

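View pics/top6.png

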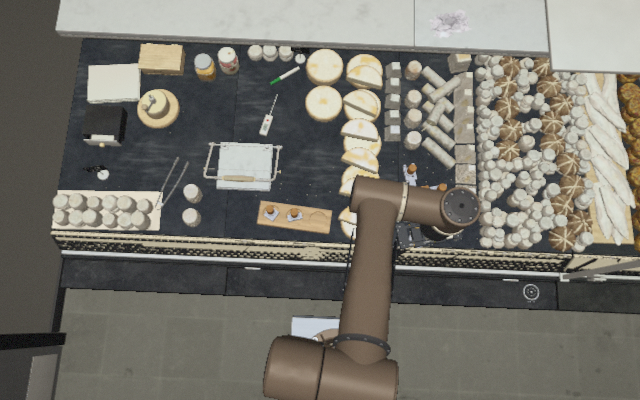

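```bash
python3 - <<'E'
from h import *
s=snapshot("wrist"); crop(s,250,160,400,345,4,"w6c.png")
s=snapshot("scene"); crop(s,320,100,440,220,5,"s6c.png")
E
```

```text
(no output)
```

View pics/w6c.png

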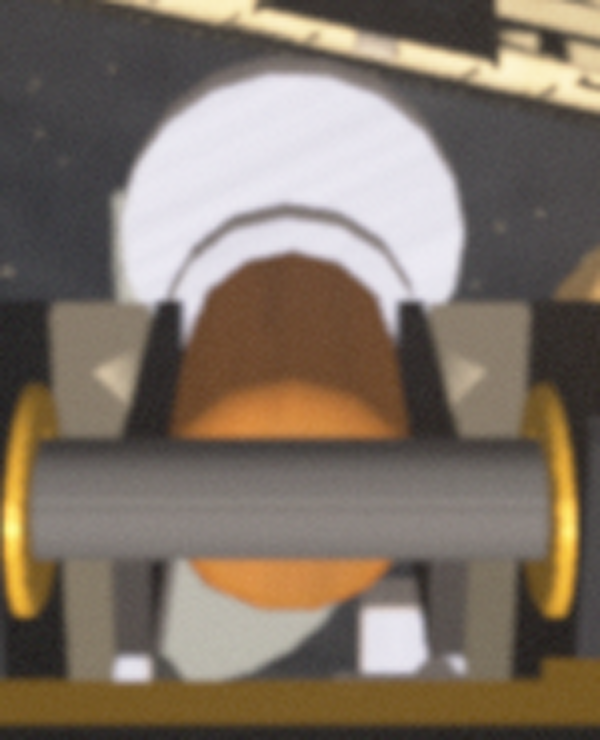

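View pics/s6c.png

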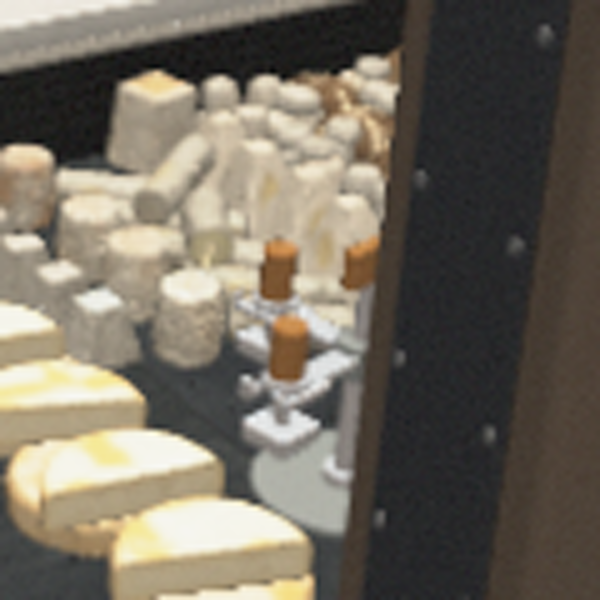

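```bash
python3 -m creep '[[0,-0.1,0,-0.03,20],[0,-0.25,0,-0.07,20],[0,-0.4,0,-0.11,20],[0,-0.467,0,-0.15,20],[0,-0.467,0,-0.19,20],[0,-0.467,0,-0.23,20],[0,-0.467,0,-0.27,20],[0,-0.467,0,-0.31,20]]'; python3 -m creep '[[0,0,0,-0.04,20],[0,0,0,-0.08,20],[0,0,0,-0.12,20],[0,0,0,-0.16,20],[0,0,0,-0.2,20],[0,0,0,-0.24,20],[0,0,0,-0.28,20],[0,0,0,-0.32,20]]'; python3 -m creep '[[0,0,0,-0.04,20],[0,0,0,-0.08,20],[0,0,0,-0.12,20],[0,0,0,-0.16,20],[0,0,0,-0.2,20],[0,0,0,-0.24,20],[0,0,0,-0.28,20],[0,0,0,-0.32,20]]';python3 d.py 0.43 -0.298 0.245 13
```

```text
clock: 17.15
tool_pos: [0.4294, -0.2986, 0.2526]
orientation: [-180.0, 0.0, -111.1]
force: [0.5, 0.5, -2.2]
opening: 0.0274
clock: 17.82
tool_pos: [0.4294, -0.2985, 0.2527]
orientation: [-180.0, -0.0, -53.8]
force: [-0.5, 0.4, -2.8]
opening: 0.027
clock: 18.48
tool_pos: [0.4294, -0.2985, 0.2527]
orientation: [180.0, -0.0, 3.5]
force: [-0.3, 0.2, -2.1]
opening: 0.027
t 18.48 pos [ 0.4294 -0.2985  0.2527] ori [ 1.80e+02 -1.00e-02  3.52e+00] open 0.027 F [-0.3  0.2 -2.1]
shift/0.1 [ 0.007 -0.005  0.077] turn/180 -0.0527
```

```bash
python3 -m creep '[[0,0,0,-0.03,20],[0,0,0.1,-0.0527,20],[0,0,0.3,-0.0527,20],[0,0,0.5,-0.0527,20],[0,0,0.7,-0.0527,20],[0,0,0.85,-0.0527,20],[0,0,0.9,-0.0527,20],[0,0,0.9,-0.0527,20]]';python3 d.py 0.43 -0.298 0.1626 13;python3 - <<'E'
from h import *
for n in ["wrist"]:
    s=snapshot(n); cv2.imwrite(f"pics/{n}7.png",s["img"])
    crop(s,220,60,420,260,3.9,"w7c.png")
E
```

```text
clock: 19.15
tool_pos: [0.4286, -0.2984, 0.1615]
orientation: [-179.9, 0.1, 12.6]
force: [0.0, -0.2, -1.5]
opening: 0.0269
t 19.15 pos [ 0.4286 -0.2984  0.1615] ori [-1.7993e+02  1.2000e-01  1.2630e+01] open 0.0269 F [ 0.  -0.2 -1.5]
shift/0.1 [ 0.015 -0.001 -0.011] turn/180 -0.0021
```

View pics/wrist7.png

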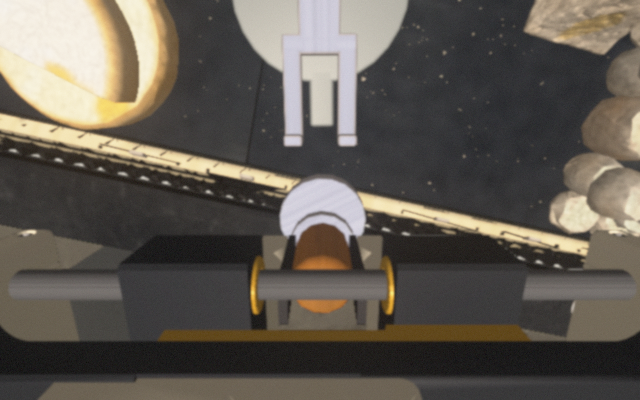

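View pics/w7c.png

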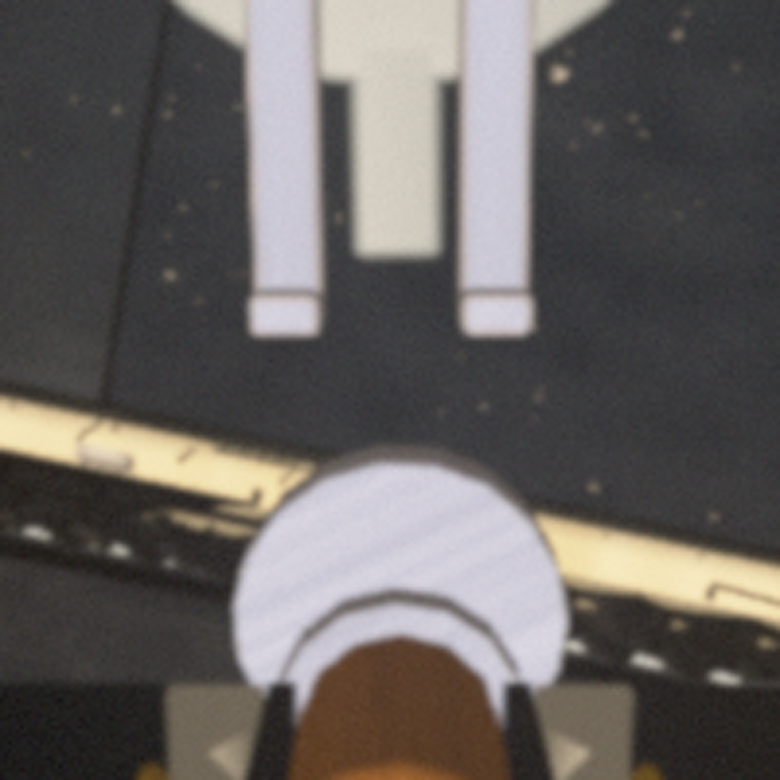

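```bash
python3 - <<'E'
from h import *
s=snapshot("wrist")
c=lambda u,v,z:at(s,(u+.5)/3.9-.5+220,(v+.5)/3.9-.5+60,z)[:2]
l=(c(285,316,.138)+c(496,316,.138))/2
o=(c(285,335,.138)+c(496,335,.138))/2
o2=ctrl.get_obs(); p=o2["tool_pos"][:2]
u=np.array([np.cos(np.radians(13)),np.sin(np.radians(13))]); n=np.array([u[1],-u[0]])
print("lip mid",l.round(4),"spacing",np.hypot(*(c(285,316,.138)-c(496,316,.138))))
print("from tcp: fwd, lateral(+tool y)",(l-p)@u,(l-p)@n,"outer",(o-p)@u, "seat from lip mid +.025:",(l-p)@u+.025)
a=np.array([.591,-.261]);print("axis est fwd,lat",(a-p)@u-.087,(a-p)@n)
E
```

```text
lip mid [ 0.4834 -0.2857] spacing 0.029650952350726928
from tcp: fwd, lateral(+tool y) 0.0552848696658776 -0.0010097509689573469 outer 0.052629302551366504 seat from lip mid +.025: 0.08028486966587761
axis est fwd,lat 0.07862669580115145 -0.0008486843363288837
```

```bash
python3 -m creep '[[0.02,-0.01,-0.01,-0.002,20],[0.06,-0.01,-0.01,-0.002,20],[0.12,-0.01,-0.01,-0.002,20],[0.2,-0.01,-0.01,-0.002,20],[0.28,-0.01,-0.01,-0.002,20],[0.36,-0.01,-0.01,-0.002,20],[0.42,-0.01,-0.01,-0.002,20],[0.45,-0.01,-0.01,-0.002,20]]';python3 d.py 0.5050 -0.2797 0.1626 13;python3 - <<'E'
from h import *
for n in ["wrist"]:
    s=snapshot(n); cv2.imwrite(f"pics/{n}8.png",s["img"])
    crop(s,220,60,420,260,3.9,"w8c.png")
E
```

```text
clock: 19.92
tool_pos: [0.474, -0.288, 0.1633]
orientation: [-180.0, 0.0, 13.0]
force: [0.2, -0.8, -2.7]
opening: 0.0275
t 19.92 pos [ 0.474  -0.288   0.1633] ori [-1.800e+02  1.000e-02  1.299e+01] open 0.0275 F [ 0.2 -0.8 -2.7]
shift/0.1 [ 0.321 -0.011  0.007] turn/180 -0.0001
```

View pics/w8c.png

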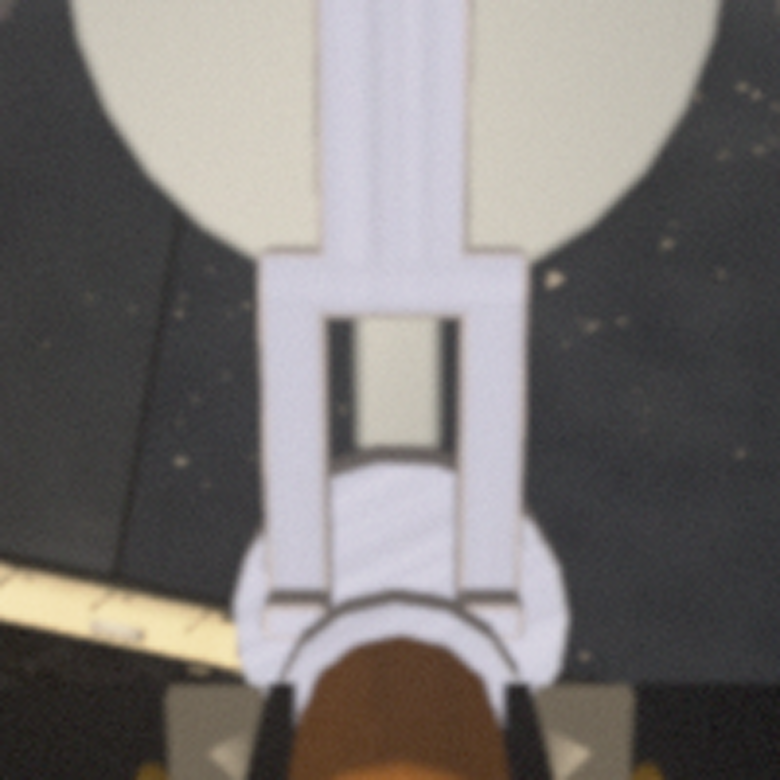

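```bash
python3 -m creep '[[0.02,-0.01,0,0,20],[0.06,-0.01,0,0,20],[0.12,-0.01,0,0,20],[0.18,-0.01,0,0,20],[0.24,-0.01,0,0,20],[0.29,-0.01,0,0,20],[0.33,-0.01,0,0,20],[0.33,-0.01,0,0,20]]';python3 d.py 0.5060 -0.2797 0.1466 13;python3 - <<'E'
from h import *
for n in ["wrist"]:
    s=snapshot(n); cv2.imwrite(f"pics/{n}9.png",s["img"])
    crop(s,220,60,420,260,3.9,"w9c.png")
E
```

```text
clock: 20.63
tool_pos: [0.5057, -0.2797, 0.1634]
orientation: [180.0, -0.0, 13.0]
force: [0.4, 0.1, -2.1]
opening: 0.0272
t 20.63 pos [ 0.5057 -0.2797  0.1634] ori [180.    -0.    12.98] open 0.0272 F [ 0.4  0.1 -2.1]
shift/0.1 [0.003 0.001 0.168] turn/180 -0.0001
```

View pics/w9c.png

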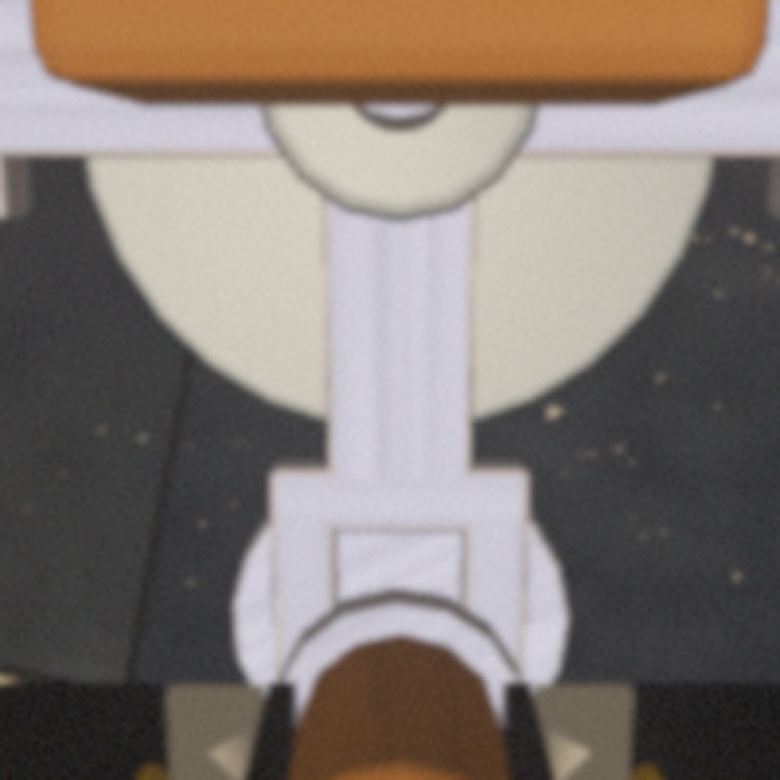

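```bash
python3 -m creep '[[0,0,0.02,0,20],[0,0,0.05,0,20],[0,0,0.08,0,20],[0,0,0.11,0,20],[0,0,0.13,0,20],[0,0,0.145,0,20],[0,0,0.155,0,20],[0,0,0.155,0,20]]';python3 d.py 0.5060 -0.2797 0.1466 13
```

```text
clock: 21.35
tool_pos: [0.5047, -0.2798, 0.1478]
orientation: [-180.0, 0.0, 13.0]
force: [-0.6, -0.1, -2.2]
opening: 0.0272
t 21.35 pos [ 0.5047 -0.2798  0.1478] ori [-1.7999e+02  2.0000e-02  1.2950e+01] open 0.0272 F [-0.6 -0.1 -2.2]
shift/0.1 [0.013 0.002 0.012] turn/180 -0.0003
```

```bash
python3 -m creep '[[0,0,0.003,0,20],[0,0,0.006,0,20],[0,0,0.009,0,20],[0,0,0.012,0,20],[0,0,0.014,0,20],[0,0,0.016,0,20],[0,0,0.016,0,20],[0,0,0.016,0,20]]';python3 d.py 0.5060 -0.2797 0.1466 13
```

```text
clock: 22.02
tool_pos: [0.5048, -0.2798, 0.1466]
orientation: [180.0, -0.0, 13.0]
force: [-0.1, 1.2, -1.7]
opening: 0.0274
t 22.02 pos [ 0.5048 -0.2798  0.1466] ori [ 1.800e+02 -1.000e-02  1.296e+01] open 0.0274 F [-0.1  1.2 -1.7]
shift/0.1 [ 0.012  0.001 -0.   ] turn/180 -0.0002
```

```bash
python3 -m creep '[[0,0,0.003,0,20],[0,0,0.006,0,20],[0,0,0.01,0,20],[0,0,0.01,0,20],[0,0,0.01,0,20],[0,0,0.01,0,20],[0,0,0.01,0,20],[0,0,0.01,0,20]]';python3 d.py 0.5060 -0.2797 0.1466 13;python3 - <<'E'
from h import *
s=snapshot("wrist"); crop(s,220,60,420,260,3.9,"w10c.png")
E
```

```text
clock: 22.68
tool_pos: [0.505, -0.2801, 0.1465]
orientation: [180.0, -0.0, 13.0]
force: [-3.0, 1.5, 6.7]
opening: 0.0274
t 22.68 pos [ 0.505  -0.2801  0.1465] ori [ 1.7995e+02 -3.0000e-02  1.2980e+01] open 0.0274 F [-3.   1.5  6.7]
shift/0.1 [ 0.011 -0.002 -0.001] turn/180 -0.0001
```

View pics/w10c.png

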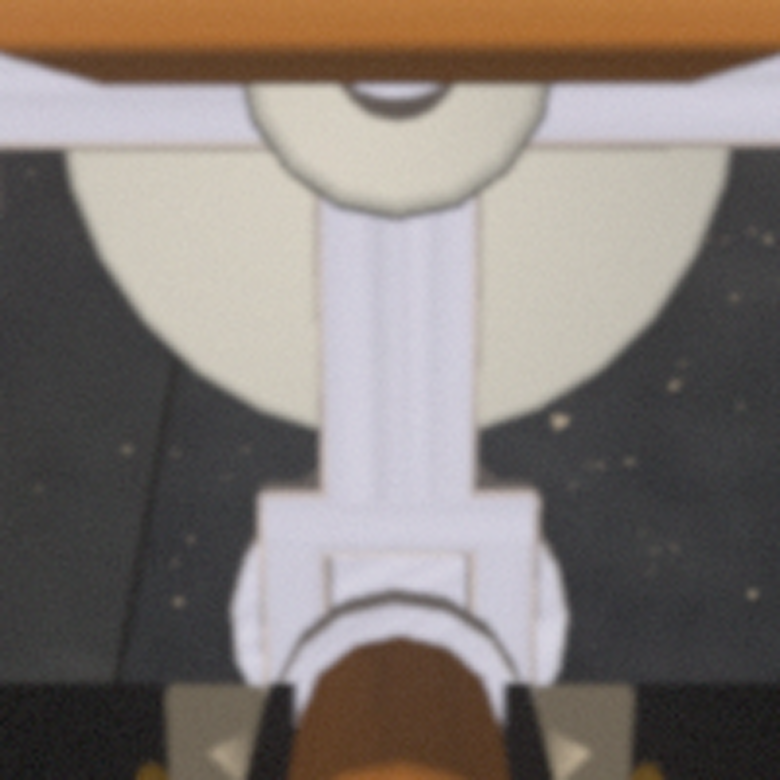

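```bash
python3 -m creep '[[0,0,-0.004,0,26],[0,0,-0.004,0,30],[0,0,-0.004,0,40],[0,0,-0.004,0,50],[0,0,-0.004,0,60],[0,0,-0.004,0,70],[0,0,-0.004,0,80],[0,0,-0.004,0,80]]';python3 -m creep '[[0,0,0,0,80],[0,0,-0.02,0,80],[0,0,-0.1,0,80],[0,0,-0.25,0,80],[0,0,-0.45,0,80],[0,0,-0.65,0,80],[0,0,-0.85,0,80],[0,0,-1,0,80]]';python3 -m creep '[[-0.1,0,0,0,80],[-0.2,0,0,0,80],[-0.35,0,0,0,80],[-0.5,0,0,0,80],[-0.6,0,0,0,80],[-0.7,0,0,0,80],[-0.7,0,0,0,80],[-0.7,0,0,0,80]]'; python3 - <<'E'
from h import *
s=snapshot("wrist"); cv2.imwrite("pics/wrist11.png",s["img"]); s=snapshot("top"); cv2.imwrite("pics/top11.png",s["img"])
E
```

```text
clock: 23.4
tool_pos: [0.5048, -0.2798, 0.1458]
orientation: [-180.0, 0.0, 13.0]
force: [0.3, 0.1, -0.6]
opening: 0.0645
clock: 24.07
tool_pos: [0.5052, -0.2801, 0.2486]
orientation: [179.9, -0.1, 13.0]
force: [0.7, -0.6, 0.3]
opening: 0.0798
clock: 24.73
tool_pos: [0.4359, -0.2959, 0.2461]
orientation: [180.0, -0.0, 12.9]
force: [-0.3, 0.0, -0.5]
opening: 0.08
```

View pics/wrist11.png

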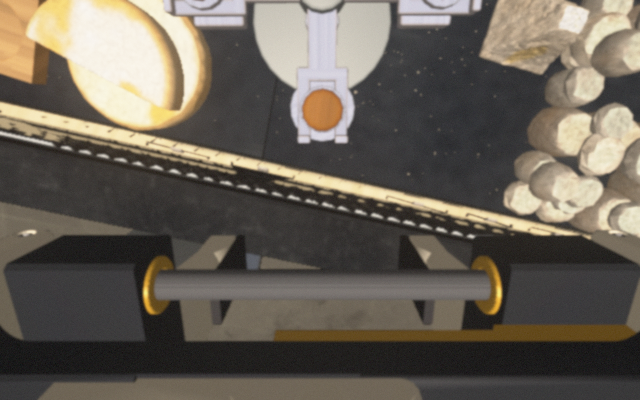

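View pics/top11.png

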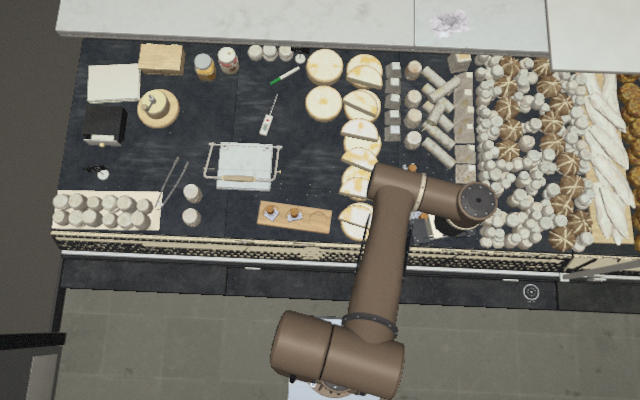

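```bash
python3 - <<'E'
from h import *
s=snapshot("wrist"); crop(s,260,0,390,160,5,"w12c.png")
E
```

```text
(no output)
```

View pics/w12c.png

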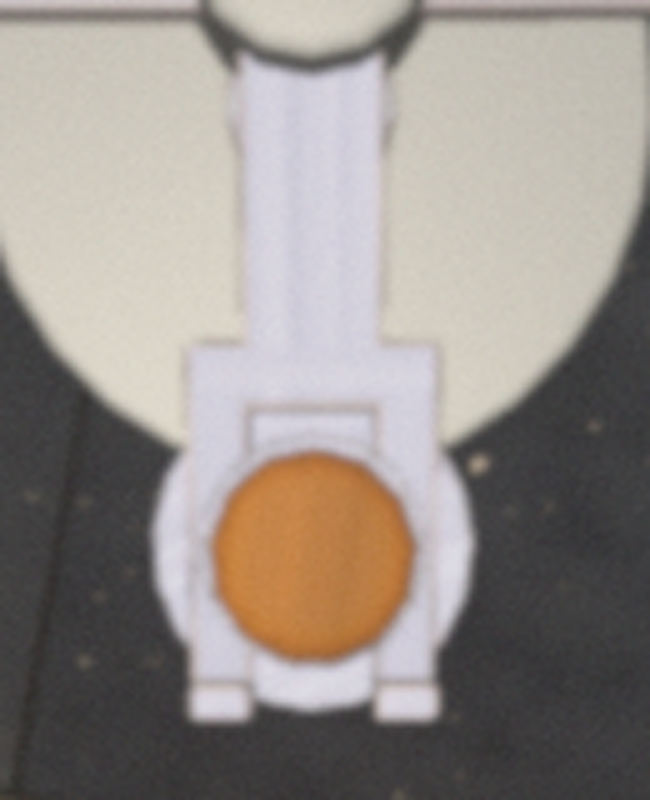

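```bash
python3 - <<'E'
from h import *
from plant import workorder
s=snapshot("wrist")
c=lambda u,v,z:at(s,(u+.5)/5-.5+260,(v+.5)/5-.5,z)[:2]
h=c(313,556,.184); f=c(313,550,.098); l=(c(220,703,.138)+c(408,703,.138))/2
u=np.array([np.cos(np.radians(13)),np.sin(np.radians(13))])
print("handle-seat",(h-l-u*.025).round(4),"handle-foot",(h-f).round(4),ctrl.get_obs()["force"].round(1))
workorder.close_job()
E
```

```text
handle-seat [-0.0014 -0.0001] handle-foot [0.0006 0.0003] [ 0.  -0.5 -0.1]
the job is handed in; nothing more can be done
```

The round stamp now hangs released on the free hook, and the job is handed in at about 25 s on the clock. I turned the carousel by its bar about 37° until the free hook lay over the nose. Then I lifted the round stamp out of its pocket, slid its neck into the fork, lowered the collar behind the lips, let go and backed away.

**Last checks:**
- **Stamp on the hook:** the last wrist picture put the handle centre about 1.4 mm from the seat. Handle and foot lined up to under 1 mm, so the stamp hangs upright. The gripper height when the collar met the prongs put its underside at about 130 mm, which is the seat height.
- **Hook over the nose:** measured after the turn, the hook was within about 2° of the nose, and it still looked lined up in the wrist picture taken as I began lowering the stamp.
- **Robot clear:** the gripper was open and away from everything, with no contact force.
- **Bystanders:** in the last top picture the other two stamps and both cheeses stood in place. I judged this by eye and did not measure it.

The side (scene) camera could not confirm the hook because the arm blocked its view. It also put the stamps in the tray up to about 9 mm off the top camera's reading, so I relied on the wrist camera.

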